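# Slide the glued finial stand into its curing bay

## Robot

A 7-joint arm with a two-finger parallel gripper is mounted at the origin on the work surface. World frame = base frame: x ahead of the robot, y to its left, z up, the work surface at z = 0. Lengths are in m, angles in rad, forces in N, time in s.
With the tool pointing down it reaches from about 0.4 to 0.875 m from the base axis. Payload 19.3 kg.
Tool frame: the origin (TCP) lies at the very end of the fingers, on their centre line; the grasp point (between the pads) lies 19 mm behind it; z points along the fingers, y is the direction in which the jaws open and shut (so a half turn about z gives the same grasp; the last joint's range is limited). The gripper opens to 85 mm and grips with 20 to 120 N. Pads are 22 mm wide; open, the fingers measure 114 mm over their backs; the gripper's body (76 mm by 85 mm) begins 54 mm behind the grasp point. The pads swing forward as they close: fully open they stand 13 mm farther back than shut.
Start: joints at [-1.364, 0.521, -0.036, 1.599, 0.021, 1.021, -0.113], TCP at [0.171, 0.601, 0.231] pointing down, gripper open.
Joint ranges: [-2.91, 2.91], [-0.3, 2.13], [-1.5, 1.42], [0.17, 2.43], [-1.26, 4.41], [0.16, 1.93], [-2.52, 2.52]. Speed limits (rad/s): [1.89, 1.89, 2.39, 2.39, 3.01, 3.01, 3.01].

## Interface

Orientations are given as [roll, pitch, yaw] about the fixed x, y, z axes, in that order (R = Rz(yaw) Ry(pitch) Rx(roll)).
In Python, from workcell import bot gives the robot as it stands.
- The arm moves only by the tool carry_out, never from a script. Its argument "targets" is a list of rows, each a list of 7 numbers: the shift along the tool's x, y, z in mm, then the turn, a rotation vector about the tool's x, y, z in units of 6 degrees (1.0 is 6 degrees), then the closure in counts, from 0 (fully open) to 255 (shut). A call has 1 to 5 rows; each row shifts and turns the commanded pose from where the row before left it, along the tool's axes as they then stand; what a row does not reach is not made up. A row lasts 1/12 s, in which the tool goes at most 41.7 mm and 7.16 degrees, less where a joint would pass 70% of its speed; a pose out of reach is approached as far as the arm can. A call is refused whole if a number of a shift passes 41.7 or a number of a turn 1, either way. A call with a gripper value outside its range is refused whole. The fingers move at their own pace and stop on an object; "force" is the grip in N (left out, the last holds). Time passes only in rows, so rows that do not move let the fingers close. It gives the time, the measured TCP pose, the force and the opening at its end, in the units of the state.
- bot.observe(): the state, without advancing time (a new reading comes with each control period).
- bot.grab_frame(name): name is "side" or "top"; returns a dict with "color" (480x640x3 uint8, red, green, blue), "z_map" (480x640 float32, m along the optical axis (not along the pixel's ray), 0 where there is no reading), "K" (3x3 intrinsics, pixels), "k1" (the pictures are not rectified: a ray, as slopes to the right and down, at radius r is drawn at 1 + k1 r^2 times it, then the intrinsics apply), "cam_to_world" (4x4, takes a point from camera to world coordinates). Camera axes: x right, y down, z forward; pixel columns grow to the right and rows downward; lengths in m; the calibration is good to about 2 mm. A picture is of the moment at which its call begins.
- bot.job_done(): hands the job in, once; it reports no verdict.
The state is a dict: "clock": time; "qpos": joint angles; "qd": joint speeds; "joint_efforts": joint torques, N m; "position": TCP position; "tool_rot": TCP orientation; "force": force on the tool from outside, world axes, zero at the start; "moment": the same for the moment, N m; "grip_width": finger opening in m.
Only numpy, scipy, OpenCV 4.12 (cv2) and the standard library are available. Lean on these libraries where they do the work, as an engineer would, in place of code of your own. Each camera call takes 0.05 s, during which the arm holds its last target. There are 200 camera calls.

## Task

The rose quartz finial has just been glued on top of its tall narrow brass stand. Push the stand low down, on its round brass foot only, so that it slides upright over the counter into the open side of the brown bakelite bay until the foot is fully home against the bay's back wall. Do not lift or tip it, do not touch the slim post or the finial, leave the other things where they are, and finish clear of everything.

Things in the scene. Friction and masses are not known exactly. Their poses are not given: they have to be found in the camera images.
- stand: The tall finial stand, 160 mm high, 0.42 kg. Its foot is an upright brass cylinder 46 mm in diameter and 26 mm high (plain cylindrical side; a low cone on top up to 30 mm). It stands free on the counter and slides with friction. Pushed up on the post, more than about 30 mm above the counter, it may tip over. Origin: centre of the foot's underside; z is up along the post.
- finial: The upper part, fixed on the foot: a slim brass post 12 mm in diameter from 29 to 95 mm above the counter, a brass collar 22 mm in diameter, and on it the pink rose quartz finial, up to 30 mm in diameter, topping out at 160 mm. Same origin and axes as the stand. It may not be touched; a gripper pointing straight down behind the foot may run into it with its body, so tilt the fingertips forward (25 to 40 degrees) in the direction of the push.
- bay: Brown bakelite curing bay, fixed on the counter: three straight walls 20 mm high and 8 mm thick (open front, no raised floor). Its axes: x points from the open front to the back wall, z up. Origin: the point on the counter where the foot's centre stands when it is home and centred. Back wall's inner face at x = +23 mm; side walls' inner faces at y = +-33 mm, from x = +23 to -29 mm; from there short lips flare outward, ending near x = -47 mm, y = +-50 mm.
- bead_cup: Brass bead cup, loose, 60 mm across the rim, 45 mm high, to one side of the bay. Origin: centre of its underside. To be left alone.
- jar: Hexagonal glass jar of black onyx beads with a brass lid, loose, about 62 mm across its corners, 62 mm high, to the other side of the bay. Origin: centre of its underside. To be left alone.
- pliers: Round-nose pliers with blue handles lying flat on the counter, loose, about 130 mm long, 40 mm wide, 12 mm high. Origin: underside of the pivot; x points towards the jaws' tips (38 mm), handles reach back to x = -91 mm. To be left alone.

How it is judged:
By the outcome, as a careful person would: the job done as asked, in the order asked, and still so for the second after the job is handed in, with the robot touching nothing.
It also fails if it takes over 54 s, if anything falls off the work surface, if the arm or the gripper's body presses on something with over 40 N, if the wrist force passes 120 N, or if a joint passes its speed limit or range.

## Working session

There is one attempt and no reset: what is moved stays moved. The work goes in short steps, Python scripts to look and compute and a tool call to move; the robot and the scene stay as the last step left them, time stands still between calls to the robot, and variables do not carry over. Pictures are saved under pics/ and viewed, about 8 in all and at most 12, crops included, and the job is handed in when it is done.

Besides the shell and the picture viewer there is one more tool, called after "Request:" as name(argument=value, ...), one argument or row to a line, values as JSON. carry_out: Moves the arm, as the interface text tells. Its arguments: {"type":"object","properties":{"targets":{"type":"array","items":{"type":"array","items":{"type":"number"}}},"force":{"type":"number"}},"required":["targets"]}

```bash
mkdir -p pics; cat > h.py <<'E'
import numpy as np, cv2
from workcell import bot
from scipy.spatial.transform import Rotation as R
def cloud(f):
    K=f["K"];z=f["z_map"];h,w=z.shape
    v,u=np.mgrid[:h,:w]
    D=np.array([f["k1"],0,0,0,0],float)
    p=cv2.undistortPoints(np.stack([u,v],-1).reshape(-1,1,2).astype(np.float64),np.array(K,float),D).reshape(h,w,2)
    P=np.concatenate([p*z[...,None],z[...,None]],-1)
    T=np.array(f["cam_to_world"])
    W=P@T[:3,:3].T+T[:3,3]; W[z==0]=np.nan
    return W
def save(name,out):
    f=bot.grab_frame(name); cv2.imwrite(out,f["color"][...,::-1]); return f
E
python3 - <<'E'
from h import *
for n in("top","side"):
    f=save(n,f"pics/{n}0.png"); W=cloud(f); np.savez(f"/tmp/{n}.npz",W=W,c=f["color"])
    print(n,f["k1"],np.round(f["cam_to_world"],3).tolist())
    # world grid samples
    for v in range(60,480,90): print([tuple(np.round(W[v,u],3)) for u in range(60,640,130)])
print(bot.observe())
E
```

```text
top -0.022987884961760265 [[0.001, -0.984, 0.179, 0.534], [-0.999, 0.007, 0.045, 0.059], [-0.045, -0.179, -0.983, 0.699], [0.0, 0.0, 0.0, 1.0]]
[(np.float64(1.319), np.float64(0.908), np.float64(-0.551)), (np.float64(1.32), np.float64(0.518), np.float64(-0.575)), (np.float64(1.32), np.float64(0.129), np.float64(-0.594)), (np.float64(1.318), np.float64(-0.259), np.float64(-0.606)), (np.float64(0.951), np.float64(-0.317), np.float64(-0.001))]
[(np.float64(0.813), np.float64(0.516), np.float64(0.0)), (np.float64(0.809), np.float64(0.302), np.float64(0.0)), (np.float64(0.804), np.float64(0.096), np.float64(0.003)), (np.float64(0.802), np.float64(-0.104), np.float64(0.001)), (np.float64(0.8), np.float64(-0.302), np.float64(-0.001))]
[(np.float64(0.665), np.float64(0.5), np.float64(0.001)), (np.float64(0.664), np.float64(0.295), np.float64(-0.001)), (np.float64(0.662), np.float64(0.096), np.float64(0.004)), (np.float64(0.661), np.float64(-0.097), np.float64(0.002)), (np.float64(0.66), np.float64(-0.288), np.float64(-0.001))]
[(np.float64(0.528), np.float64(0.486), np.float64(0.0)), (np.flo
[... 2124 characters left out ...]
(0.311), np.float64(0.0))]
{'clock': 0.1, 'qpos': array([-1.36419068,  0.52193254, -0.0363108 ,  1.59988694,  0.02119955,
        1.02109867, -0.11278693]), 'qd': array([ 0.00172049, -0.0042707 , -0.00114454, -0.00177842,  0.00201083,
       -0.00050464,  0.0005619 ]), 'joint_efforts': array([ 1.87941499e-03, -9.28484988e+01,  1.98362812e+00, -3.70523679e+01,
        1.82056054e-02,  5.51475881e-03, -2.53871463e-05]), 'position': array([0.17076871, 0.60094078, 0.23082004]), 'tool_rot': array([-3.14065479e+00,  7.17157234e-05,  2.86477332e+00]), 'force': array([ 0.18083966,  0.17116678, -0.25095177]), 'moment': array([ 0.01725301, -0.07626171,  0.01540952]), 'grip_width': 0.08539414674266069}
```

View pics/top0.png

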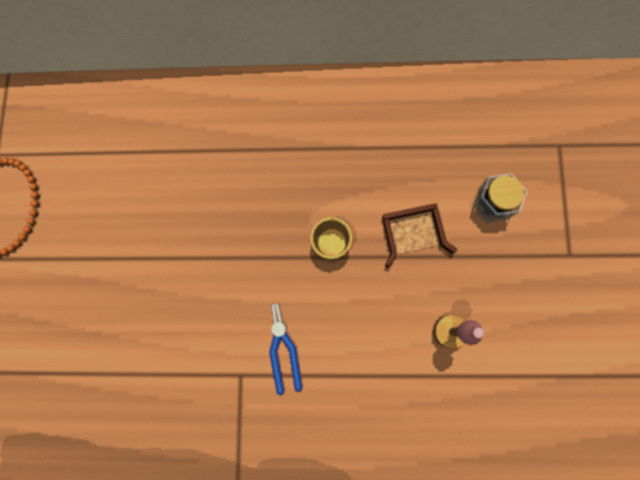

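View pics/side0.png

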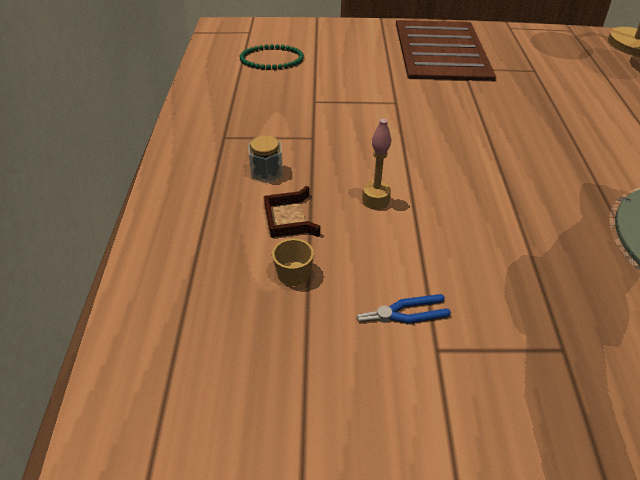

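The top view has the bay's U at px (383–455, 205–268), open towards the robot. The stand's foot is at (450,332), the cup at (331,238), the jar at (503,194) and the pliers at (283,350). The side view shows the same layout with nothing between the stand and the bay. Next I measure both with the depth clouds.

```bash
python3 - <<'E'
from h import *
from scipy.optimize import minimize
t=np.load("/tmp/top.npz")["W"]; s=np.load("/tmp/side.npz")["W"]
for u,v in((412,235),(450,332),(331,238),(503,194),(279,329),(436,210),(384,217),(388,266),(453,253)): print((u,v),np.round(t[v,u],3))
def bayfit(W,box):
    P=W.reshape(-1,3);P=P[np.isfinite(P).all(1)]
    m=(P[:,0]>box[0])&(P[:,0]<box[1])&(P[:,1]>box[2])&(P[:,1]<box[3])&(P[:,2]>.016)&(P[:,2]<.024)
    Q=P[m][:,:2]
    a=lambda *p:np.array(p)/1000
    segs=[(a(27,-37),a(27,37)),(a(27,37),a(-29,37)),(a(27,-37),a(-29,-37)),(a(-29,37),a(-47,53)),(a(-29,-37),a(-47,-53))]
    def d(x):
        c,sn=np.cos(x[2]),np.sin(x[2]); L=(Q-x[:2])@np.array([[c,-sn],[sn,c]])
        D=[]
        for A,B in segs:
            k=np.clip((L-A)@(B-A)/((B-A)@(B-A)),0,1); D.append(np.linalg.norm(L-A-k[:,None]*(B-A),axis=1))
        return np.min(D,0)
    best=min((minimize(lambda x:np.mean(np.minimum(d(x),.01)),[Q[:,0].mean()+dx,Q[:,1].mean(),y0],method="Nelder-Mead",options=dict(xatol=1e-5,fatol=1e-7)) for y0 in(-.3,0,.2,.4) for dx in(-.01,.01)),key=lambda r:r.fun)
    return len(Q),np.round(best.x,4),best.fun
c=t[235,412]; b=(c[0]-.07,c[0]+.07,c[1]-.065,c[1]+.065)
f=t[332,450]
for n,W in(("top",t),("side",s)):
    print(n,"bay",bayfit(W,b))
    P=W.reshape(-1,3);P=P[np.isfinite(P).all(1)]
    near=P[np.hypot(P[:,0]-f[0],P[:,1]-f[1])<.04]
    for lo,hi in((.006,.024),(.024,.032),(.04,.09),(.1,.165)):
        Q=near[(near[:,2]>lo)&(near[:,2]<hi)]
        if len(Q)>5: print(n,lo,hi,len(Q),np.round(Q.min(0),3),np.round(Q.max(0),3),"mid",np.round((Q.min(0)+Q.max(0))/2,4))
    # circle fit on low side: robust - points at rim
    Q=near[(near[:,2]>.008)&(near[:,2]<.024)][:,:2]
    r=minimize(lambda x:np.mean(np.minimum(abs(np.hypot(*(Q-x).T)-.023),.006)),f[:2],method="Nelder-Mead"); print("circ",len(Q),np.round(r.x,4),r.fun)
E
```

```text
(412, 235) [ 0.669 -0.041  0.001]
(450, 332) [ 0.528 -0.082  0.042]
(331, 238) [0.665 0.079 0.006]
(503, 194) [ 0.714 -0.159  0.061]
(279, 329) [0.531 0.154 0.013]
(436, 210) [ 0.702 -0.074  0.021]
(384, 217) [nan nan nan]
(388, 266) [ 0.621 -0.003  0.013]
(453, 253) [ 0.641 -0.099  0.007]
top bay (880, array([ 0.6756, -0.0421,  0.2079]), np.float64(0.0020618377895264394))
top 0.006 0.024 70 [ 0.506 -0.086  0.006] [ 0.551 -0.066  0.024] mid [ 0.5288 -0.076   0.015 ]
top 0.024 0.032 583 [ 0.506 -0.104  0.024] [ 0.551 -0.066  0.032] mid [ 0.5282 -0.0852  0.028 ]
top 0.04 0.09 48 [ 0.523 -0.087  0.041] [ 0.534 -0.082  0.07 ] mid [ 0.5284 -0.0845  0.0553]
top 0.1 0.165 526 [ 0.515 -0.1    0.111] [ 0.542 -0.073  0.16 ] mid [ 0.5285 -0.0866  0.1359]
circ 66 [ 0.5285 -0.0895] 0.0003120883786834339
side bay (588, array([ 0.676 , -0.0419,  0.2039]), np.float64(0.0021447828455234278))
side 0.006 0.024 231 [ 0.505 -0.091  0.006] [ 0.551 -0.065  0.024] mid [ 0.5281 -0.0781  0.015 ]
side 0.024 0.032 347 [ 0.506 -0.112  0.024] [ 0.55  -0.066  0.032] mid [ 0.528 -0.089  0.028]
side 0.04 0.09 187 [ 0.522 -0.091  0.04 ] [ 0.534 -0.082  0.089] mid [ 0.5284 -0.0866  0.0646]
side 0.1 0.165 501 [ 0.513 -0.092  0.1  ] [ 0.542 -0.073  0.159] mid [ 0.5278 -0.0827  0.1297]
circ 206 [ 0.5283 -0.0907] 0.0007679592291106052
```

```bash
cat >> h.py <<'E'
def pose():
    o=bot.observe(); return np.array(o["position"]),R.from_euler("xyz",o["tool_rot"])
def to_tool(p):  # world point -> tool mm
    q,r=pose(); return np.round(r.inv().apply(np.array(p)-q)*1000,1)
def rows(wps,p=None,r=None):  # wps: (pos, turn units about tool xyz, n rows)
    if p is None: p,r=pose()
    for tgt,turn,n in wps:
        for i in range(n):
            s=np.round(r.inv().apply((np.array(tgt)-p)/(n-i))*1000); t=np.round(np.array(turn)/n,2)
            p=p+r.apply(s/1000); r=r*R.from_rotvec(np.radians(6*t)); print([*map(float,s),*map(float,t)])
    print(np.round(p,3),np.round(r.as_euler("xyz"),3))
E
python3 - <<'E'
from h import *
rows([((.42,.33,.25),(0,0,11),11),((.45,0,.25),(0,0,10.5),11),((.43,-.108,.24),(0,0,3.9),4)])
E
```

```text
[-29.0, -18.0, -2.0, 0.0, 0.0, 1.0]
[-30.0, -14.0, -2.0, 0.0, 0.0, 1.0]
[-32.0, -11.0, -2.0, 0.0, 0.0, 1.0]
[-32.0, -8.0, -2.0, 0.0, 0.0, 1.0]
[-33.0, -4.0, -2.0, 0.0, 0.0, 1.0]
[-33.0, -1.0, -1.0, 0.0, 0.0, 1.0]
[-33.0, 3.0, -2.0, 0.0, 0.0, 1.0]
[-33.0, 6.0, -1.0, 0.0, 0.0, 1.0]
[-32.0, 9.0, -2.0, 0.0, 0.0, 1.0]
[-31.0, 13.0, -1.0, 0.0, 0.0, 1.0]
[-30.0, 16.0, -2.0, 0.0, 0.0, 1.0]
[-30.0, -2.0, 0.0, 0.0, 0.0, 0.95]
[-30.0, 1.0, 0.0, 0.0, 0.0, 0.95]
[-30.0, 5.0, 0.0, 0.0, 0.0, 0.95]
[-29.0, 7.0, 0.0, 0.0, 0.0, 0.95]
[-28.0, 10.0, 0.0, 0.0, 0.0, 0.95]
[-27.0, 13.0, 0.0, 0.0, 0.0, 0.95]
[-26.0, 16.0, 0.0, 0.0, 0.0, 0.95]
[-24.0, 18.0, 0.0, 0.0, 0.0, 0.95]
[-22.0, 21.0, 0.0, 0.0, 0.0, 0.95]
[-20.0, 23.0, 0.0, 0.0, 0.0, 0.95]
[-18.0, 24.0, 0.0, 0.0, 0.0, 0.95]
[-20.0, 19.0, 3.0, 0.0, 0.0, 0.98]
[-18.0, 21.0, 2.0, 0.0, 0.0, 0.98]
[-15.0, 23.0, 3.0, 0.0, 0.0, 0.98]
[-13.0, 24.0, 2.0, 0.0, 0.0, 0.98]
[ 0.43  -0.108  0.24 ] [3.141 0.    0.208]
```

Request:
carry_out(
  targets=[
    [-29,-18,-2,0,0,1,190],
    [-30,-14,-2,0,0,1,190],
    [-32,-11,-2,0,0,1,190],
    [-32,-8,-2,0,0,1,190],
    [-33,-4,-2,0,0,1,190],
  ],
  force=60,
)

```text
clock: 0.52
position: [0.2852, 0.4769, 0.2412]
tool_rot: [-3.141, 0.0, 2.336]
force: [0.6, 0.2, -0.6]
grip_width: 0.0255
```

Request:
carry_out(
  targets=[
    [-33,-1,-1,0,0,1,190],
    [-33,3,-2,0,0,1,190],
    [-33,6,-1,0,0,1,190],
    [-32,9,-2,0,0,1,190],
    [-31,13,-1,0,0,1,190],
  ],
)

```text
clock: 0.93
position: [0.3979, 0.3544, 0.2484]
tool_rot: [-3.141, -0.0, 1.812]
force: [0.9, 0.8, 0.7]
grip_width: 0.0217
```

Request:
carry_out(
  targets=[
    [-30,16,-2,0,0,1,190],
    [-30,-2,0,0,0,0.95,190],
    [-30,1,0,0,0,0.95,190],
    [-30,5,0,0,0,0.95,190],
    [-29,7,0,0,0,0.95,190],
  ],
)

```text
clock: 1.35
position: [0.4301, 0.2091, 0.2501]
tool_rot: [-3.141, 0.0, 1.31]
force: [0.4, -0.4, -0.2]
grip_width: 0.0221
```

Request:
carry_out(
  targets=[
    [-28,10,0,0,0,0.95,190],
    [-27,13,0,0,0,0.95,190],
    [-26,16,0,0,0,0.95,190],
    [-24,18,0,0,0,0.95,190],
    [-22,21,0,0,0,0.95,190],
  ],
)

```text
clock: 1.77
position: [0.4442, 0.0594, 0.2503]
tool_rot: [-3.141, -0.0, 0.813]
force: [0.1, 0.2, -0.5]
grip_width: 0.0218
```

```bash
python3 - <<'E'
from h import *
o=bot.observe();print(o["clock"],np.round(o["qpos"],2),np.round(o["position"],3),np.round(o["tool_rot"],3),o["grip_width"])
y=o["tool_rot"][2]; n=(y-.206)/np.radians(6); print(n)
rows([((.43,-.108,.24),(0,0,n),int(max(np.ceil(n),5)))])
E
```

```text
1.7667 [-0.78  0.25  0.62  2.04 -0.18  0.9  -0.82] [0.444 0.059 0.25 ] [-3.141 -0.     0.813] 0.0217578462101623
5.794916691717136
[-22.0, 17.0, 2.0, 0.0, 0.0, 0.97]
[-20.0, 20.0, 2.0, 0.0, 0.0, 0.97]
[-18.0, 22.0, 2.0, 0.0, 0.0, 0.97]
[-16.0, 23.0, 1.0, 0.0, 0.0, 0.97]
[-13.0, 25.0, 2.0, 0.0, 0.0, 0.97]
[-10.0, 25.0, 1.0, 0.0, 0.0, 0.97]
[ 0.43  -0.108  0.24 ] [-3.141  0.     0.203]
```

Request:
carry_out(
  targets=[
    [-22,17,2,0,0,0.97,190],
    [-20,20,2,0,0,0.97,190],
    [-18,22,2,0,0,0.97,190],
    [-16,23,1,0,0,0.97,190],
    [-13,25,2,0,0,0.97,190],
  ],
)

```text
clock: 2.18
position: [0.4328, -0.0807, 0.2413]
tool_rot: [-3.141, -0.0, 0.305]
force: [1.1, 0.2, -0.4]
grip_width: 0.022
```

Request:
carry_out(
  targets=[
    [-10,25,1,0,0,0.97,190],
    [0,0,0,0,1,0,190],
    [0,0,0,0,1,0,190],
    [0,0,0,0,1,0,190],
  ],
)

```text
clock: 2.52
position: [0.4313, -0.1071, 0.2403]
tool_rot: [3.14, -0.318, 0.207]
force: [1.2, 0.0, -0.8]
grip_width: 0.0219
```

Request:
carry_out(
  targets=[
    [0,0,0,0,1,0,190],
    [0,0,0,0,1,0,190],
    [0,0,0,0,0.3,0,190],
    [0,0,0,0,0,0,190],
  ],
)

```text
clock: 2.85
position: [0.4311, -0.1038, 0.2399]
tool_rot: [-3.131, -0.5, 0.207]
force: [0.9, 0.4, 0.8]
grip_width: 0.0216
```

```bash
python3 - <<'E'
from h import *
o=bot.observe();print(o["clock"],np.round(o["qpos"],2),np.round(o["position"],4),o["force"])
p,r=pose();M=r.as_matrix();print("x",M[:,0],"yaw",np.arctan2(M[1,0],M[0,0]),"y",M[:,1],"z",M[:,2])
# desired orientation error in tool
y=.206;th=np.radians(32)
D=R.from_euler("xyz",[np.pi,0,y])*R.from_rotvec([0,th,0])
print("turn units",np.round(np.degrees((r.inv()*D).as_rotvec())/6,2))
d=np.array([np.cos(y),np.sin(y)]);F=np.array([.528,-.088]);g=F-.07*d
print(g); rows([((*g,.06),(0,0,0),7),((*g,.012),(0,0,0),3)])
E
```

```text
2.85 [-0.35  0.06  0.66  2.4  -0.86  0.38 -0.29] [ 0.4311 -0.1038  0.2399] [0.89829046 0.42038597 0.7901822 ]
x [0.85860972 0.18042759 0.47982833] yaw 0.20712554904661415 y [ 0.21042884 -0.97756818 -0.00895314] z [ 0.46744951  0.10865697 -0.87731671]
turn units [-0.1   0.55  0.01]
[ 0.45948002 -0.10231823]
[-9.0, 1.0, 24.0, 0.0, 0.0, 0.0]
[-9.0, 1.0, 25.0, 0.0, 0.0, 0.0]
[-9.0, 1.0, 24.0, 0.0, 0.0, 0.0]
[-9.0, 1.0, 25.0, 0.0, 0.0, 0.0]
[-9.0, 1.0, 24.0, 0.0, 0.0, 0.0]
[-8.0, 1.0, 25.0, 0.0, 0.0, 0.0]
[-9.0, 0.0, 24.0, 0.0, 0.0, 0.0]
[-8.0, 0.0, 14.0, 0.0, 0.0, 0.0]
[-7.0, 0.0, 14.0, 0.0, 0.0, 0.0]
[-8.0, 1.0, 14.0, 0.0, 0.0, 0.0]
[ 0.459 -0.103  0.012] [-3.131 -0.5    0.207]
```

Request:
carry_out(
  targets=[
    [-9,1,24,0,0,0,190],
    [-9,1,24,0,0,0,190],
    [-9,1,24,0,0,0,190],
    [-9,1,24,0,0,0,190],
  ],
)

```text
clock: 3.18
position: [0.4393, -0.1033, 0.1955]
tool_rot: [-3.139, -0.49, 0.219]
force: [1.0, -0.5, 0.4]
grip_width: 0.0216
```

Request:
carry_out(
  targets=[
    [-9,1,24,0,0,0,190],
    [-9,1,24,0,0,0,190],
    [0,0,0,-0.1,0.5,0,190],
    [0,0,0,0,0,0,190],
  ],
)

```text
clock: 3.52
position: [0.4405, -0.1081, 0.1813]
tool_rot: [3.139, -0.492, 0.22]
force: [-1.2, -1.5, -0.1]
grip_width: 0.0215
```

```bash
python3 - <<'E'
from h import *
o=bot.observe();print(o["clock"],np.round(o["qpos"],2),np.round(o["position"],4),o["force"])
p,r=pose()
y=.206;th=np.radians(32)
D=R.from_euler("xyz",[np.pi,0,y])*R.from_rotvec([0,th,0])
print("turn units",np.round(np.degrees((r.inv()*D).as_rotvec())/6,2))
d=np.array([np.cos(y),np.sin(y)]);F=np.array([.528,-.088]);g=F-.07*d
rows([((*g,.025),(0,0,0),3),((*g,.012),(0,0,0),2)])
f=bot.grab_frame("side"); c=f["color"]; W=cloud(f)
a=cv2.resize(c[100:260,250:450],None,fx=4,fy=4,interpolation=cv2.INTER_CUBIC)[:600]
cv2.imwrite("pics/s1.png",a[...,::-1])
E
```

```text
3.5167 [ 0.36  0.21 -0.11  2.42 -1.24  0.21  0.1 ] [ 0.4405 -0.1081  0.1813] [-1.22769861 -1.48140848 -0.09360449]
turn units [-0.04  0.63  0.11]
[-19.0, -1.0, 49.0, 0.0, 0.0, 0.0]
[-19.0, -0.0, 49.0, 0.0, 0.0, 0.0]
[-18.0, -1.0, 49.0, 0.0, 0.0, 0.0]
[-3.0, 0.0, 6.0, 0.0, 0.0, 0.0]
[-4.0, 0.0, 6.0, 0.0, 0.0, 0.0]
[ 0.459 -0.102  0.011] [ 3.139 -0.492  0.22 ]
```

View pics/s1.png

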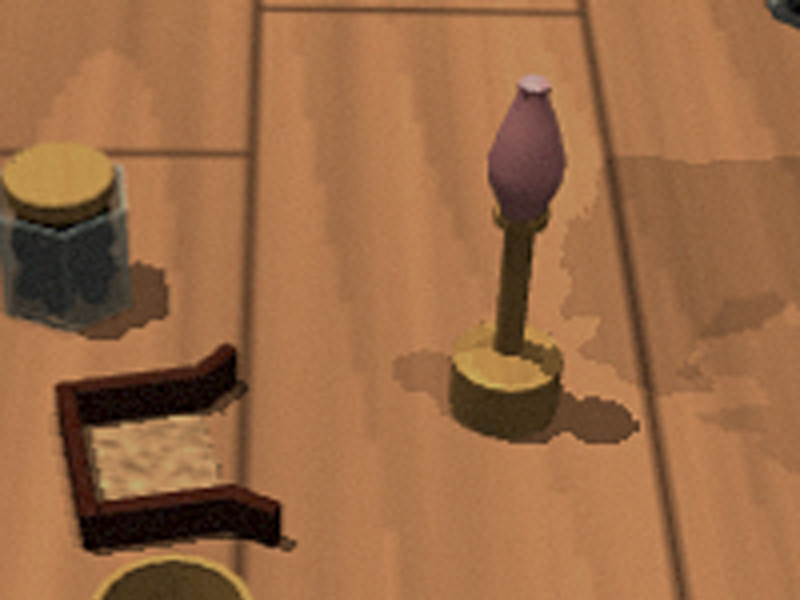

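The crop shows stand upright and untouched at about (505,400), with the bay mouth at (260,450) clear. The arm is jammed near the limits of q4, q5 and q6 in this fold. I'll fit a simple kinematic model to find a reachable posture.

```bash
cat > k.py <<'E'
import numpy as np
from scipy.spatial.transform import Rotation as R
from scipy.optimize import least_squares
import itertools
DATA=[([-1.36419,.52193,-.03631,1.59989,.0212,1.0211,-.11279],[.17077,.60094,.23082],[-3.14065,.0001,2.86477]),
([-.78,.25,.62,2.04,-.18,.9,-.82],[.4442,.0594,.2503],[-3.141,0,.813]),
([-.35,.06,.66,2.4,-.86,.38,-.29],[.4311,-.1038,.2399],[-3.131,-.5,.207]),
([.36,.21,-.11,2.42,-1.24,.21,.10],[.4405,-.1081,.1813],[3.139,-.492,.22])]
def fk(q,g,s):
    h,a,b,c,o1,o7,e,w=g
    T=R.identity();p=np.zeros(3)
    def mv(v):
        nonlocal p; p=p+T.apply(v)
    mv([0,0,h]);T=T*R.from_euler("z",s[0]*q[0]+o1)*R.from_euler("y",q[1]);mv([0,0,a])
    T=T*R.from_euler("z",s[1]*q[2]);mv([e,0,0]);T=T*R.from_euler("y",q[3]);mv([-e,0,b])
    T=T*R.from_euler("z",s[2]*q[4])*R.from_euler("y",q[5]);mv([w,0,c]);T=T*R.from_euler("z",s[3]*q[6]+o7)
    return p,T
def fit():
    best=None
    for s in itertools.product((1,-1),repeat=4):
      for o7 in(0,1.57,3.14,-1.57):
        def res(g): 
            out=[]
            for q,P,E in DATA:
                p,T=fk(q,g,s); out+=[*(p-P)*3,*(T.inv()*R.from_euler("xyz",E)).as_rotvec()]
            return np.array(out)
        r=least_squares(res,[.35,.35,.35,.25,0,o7,0,0])
        if best is None or r.cost<best[0]: best=(r.cost,r.x,s)
    return best
if __name__=="__main__":
    b=fit();print(b[0],np.round(b[1],4),b[2])
    for q,P,E in DATA:
        p,T=fk(q,b[1],b[2]);print(np.round(p-P,3),np.round((T.inv()*R.from_euler("xyz",E)).as_rotvec(),3))
    np.save("/tmp/g.npy",np.r_[b[1],b[2]])
E
python3 k.py
```

```text
0.002100878489235461 [ 0.3576  0.495   0.4202  0.3306 -0.0911  1.4889 -0.0034 -0.0241] (-1, -1, -1, -1)
[-0.003 -0.     0.004] [-0.    -0.    -0.009]
[ 0.001  0.006 -0.005] [ 0.006 -0.001 -0.009]
[ 0.    -0.001 -0.   ] [0.039 0.003 0.012]
[-0.     0.     0.001] [0.038 0.    0.006]
```

```bash
cat > ik.py <<'E'
from k import *
G=np.load("/tmp/g.npy");g,s=G[:8],G[8:]
lo=np.array([-2.91,-.3,-1.5,.17,-1.26,.16,-2.52]);hi=np.array([2.91,2.13,1.42,2.43,4.41,1.93,2.52])
rng=np.random.default_rng(0)
def tgt(yaw,th): return R.from_euler("xyz",[np.pi,0,yaw])*R.from_rotvec([0,th,0])
def ik(P,D,n=12,m=.05):
    sols=[]
    for _ in range(n):
        f=lambda q:np.r_[(fk(q,g,s)[0]-P)*3,(fk(q,g,s)[1].inv()*D).as_rotvec()]
        r=least_squares(f,rng.uniform(lo+.1,hi-.1),bounds=(lo+m,hi-m),max_nfev=60)
        if r.cost<1e-6: sols.append(r.x)
    return sols
if __name__=="__main__":
  for back in(.07,.032):
    for yd in(12,17,25,35):
      for th in(20,25,30):
        y=np.radians(yd);d=np.array([np.cos(y),np.sin(y)])
        out=[]
        for z in(.012,.1,.22):
            P=np.r_[np.array([.528,-.088])-back*d,z]
            S=ik(P,tgt(y,np.radians(th)),8); out.append((len(S),np.round(S[0],1).tolist() if S and z==.012 else ''))
        print(back,yd,th,out)
E
python3 ik.py
```

```text
0.07 12 20 [(3, [1.3, 1.6, -1.4, 2.3, 1.9, 1.2, -2.4]), (2, ''), (4, '')]
0.07 12 25 [(1, [-0.4, 0.9, 0.9, 2.3, 4.3, 0.9, 0.7]), (0, ''), (3, '')]
0.07 12 30 [(1, [0.0, 0.8, 0.3, 2.4, 4.0, 0.6, 1.1]), (1, ''), (4, '')]
0.07 17 20 [(6, [-0.7, 1.4, 1.4, 2.3, 4.4, 1.5, 0.4]), (5, ''), (2, '')]
0.07 17 25 [(3, [1.3, 1.3, -1.2, 2.3, 2.0, 0.8, -2.5]), (0, ''), (4, '')]
0.07 17 30 [(2, [-0.6, 1.5, 1.3, 2.4, 4.2, 1.6, 0.5]), (1, ''), (3, '')]
0.07 25 20 [(2, [1.0, 0.9, -0.7, 2.2, 1.7, 0.3, -2.3]), (3, ''), (2, '')]
0.07 25 25 [(4, [1.1, 1.0, -0.8, 2.3, 2.0, 0.3, -2.4]), (4, ''), (2, '')]
0.07 25 30 [(1, [-0.6, 1.5, 1.4, 2.3, 4.2, 1.7, 0.6]), (1, ''), (1, '')]
0.07 35 20 [(1, [1.0, 0.9, -0.7, 2.2, 1.3, 0.2, -1.7]), (2, ''), (4, '')]
0.07 35 25 [(2, [1.2, 1.0, -0.9, 2.2, 1.5, 0.3, -1.8]), (5, ''), (4, '')]
0.07 35 30 [(4, [1.2, 1.1, -0.9, 2.2, 1.7, 0.2, -1.9]), (3, ''), (2, '')]
0.032 12 20 [(2, [1.2, 1.5, -1.4, 2.2, 1.9, 1.1, -2.5]), (5, ''), (2, '')]
0.032 12 25 [(4, [-0.4, 0.9, 0.7, 2.3, 4.3, 0.7, 0.6]), (0, ''), (2, '')]
0.032 12 30 [(1, [0.7, 0.8, -0.5, 2.3, 3.0, 0.3, 2.4]), (2, ''), (1, '')]
0.032 17 20 [(2, [1.1, 1.1, -1.1, 2.2, 1.8, 0.7, -2.5]), (3, ''), (3, '')]
0.032 17 25 [(5, [1.2, 1.3, -1.2, 2.3, 1.9, 0.8, -2.5]), (3, ''), (3, '')]
0.032 17 30 [(3, [1.3, 1.5, -1.3, 2.3, 2.1, 0.9, -2.5]), (3, ''), (5, '')]
0.032 25 20 [(1, [1.1, 1.1, -1.0, 2.2, 1.7, 0.6, -2.2]), (4, ''), (4, '')]
0.032 25 25 [(4, [0.3, 0.7, -0.1, 2.2, 4.4, 0.3, 1.1]), (3, ''), (2, '')]
0.032 25 30 [(1, [1.2, 1.1, -1.0, 2.2, 2.1, 0.4, -2.5]), (1, ''), (3, '')]
0.032 35 20 [(3, [0.4, 0.7, -0.1, 2.1, -1.2, 0.2, 0.5]), (4, ''), (2, '')]
0.032 35 25 [(2, [1.2, 1.1, -1.0, 2.2, 1.6, 0.4, -1.9]), (1, ''), (1, '')]
0.032 35 30 [(3, [1.2, 1.2, -1.0, 2.2, 1.7, 0.4, -1.9]), (5, ''), (4, '')]
```

```bash
cat > sim.py <<'E'
from ik import *
def step(q,P,D,lam=.02):
    f=lambda x:np.r_[(fk(x,g,s)[0]-P)*10,(fk(x,g,s)[1].inv()*D).as_rotvec()*3,lam*(x-q)]
    r=least_squares(f,np.clip(q,lo+.011,hi-.011),bounds=(lo+.01,hi-.01),max_nfev=40)
    e=fk(r.x,g,s); return r.x,np.linalg.norm(e[0]-P),np.degrees((e[1].inv()*D).magnitude())
from scipy.spatial.transform import Slerp
def path(q,wps,n=14,verbose=True):
    p,T=fk(q,g,s)
    for P,D in wps:
        P=np.array(P);S=Slerp([0,1],R.concatenate([T,D]));p0=p;w=0
        for k in range(1,n+1):
            q,ep,er=step(q,p0+(P-p0)*k/n,S(k/n)); w=max(w,ep*1000+er)
        p,T=P,D
        if verbose: print("  ",np.round(P,3),"q",np.round(q,2),"worst",round(w,1),"marg",round(np.min(np.minimum(q-lo,hi-q)),2))
    return q
if __name__=="__main__":
    q0=np.array([.36,.21,-.11,2.42,-1.24,.21,.10])
    F=np.array([.528,-.088])
    for yd in(17,27,37):
      for th in(25,30):
        for half in(0,1):
          y=np.radians(yd);d=np.array([np.cos(y),np.sin(y)]);t=np.radians(th)
          o=lambda yy,tt:R.from_euler("xyz",[np.pi,0,yy])*R.from_rotvec([0,tt,0])*R.from_rotvec([0,0,np.pi*half])
          print(yd,th,half)
          pre=[((.45,-.11,.25),R.from_euler("xyz",[np.pi,0,.2]))]
          if half: pre+=[((.5,-.3,.25),R.from_euler("xyz",[np.pi,0,a])) for a in(-.8,-1.8)]
          path(q0,pre+[((.52,-.38,.25),o(y,0)),((.52,-.38,.2),o(y,t)),((.52,-.38,.012),o(y,t)),(np.r_[F-.07*d,.012],o(y,t)),(np.r_[F-.03*d,.012],o(y,t)),(np.r_[.647,-.048,.012],o(.206,t))])
E
python3 sim.py
```

```text
17 25 0
   [ 0.45 -0.11  0.25] q [-0.13  0.24  0.32  2.   -0.09  0.92 -1.12] worst 0.0 marg 0.43
   [ 0.52 -0.38  0.25] q [ 0.31  0.56  0.34  1.52 -0.2   1.09 -0.57] worst 0.0 marg 0.84
   [ 0.52 -0.38  0.2 ] q [ 0.65  0.52  0.1   1.8  -0.68  0.74 -0.05] worst 0.0 marg 0.58
   [ 0.52  -0.38   0.012] q [ 0.77  0.84 -0.09  1.83 -0.89  0.42  0.27] worst 0.0 marg 0.26
   [ 0.461 -0.108  0.012] q [ 0.49  0.68 -0.22  2.22 -1.25  0.17  0.31] worst 27.6 marg 0.01
   [ 0.499 -0.097  0.012] q [ 0.37  0.7  -0.17  2.16 -1.25  0.17  0.23] worst 27.4 marg 0.01
   [ 0.647 -0.048  0.012] q [-0.01  0.8   0.04  1.91 -1.25  0.17 -0.12] worst 22.7 marg 0.01
17 25 1
   [ 0.45 -0.11  0.25] q [-0.13  0.24  0.32  2.   -0.09  0.92 -1.12] worst 0.0 marg 0.43
   [ 0.5  -0.3   0.25] q [ 0.05  0.49  0.54  1.7  -0.28  1.04 -1.68] worst 0.0 marg 0.73
   [ 0.5  -0.3   0.25] q [-0.17  0.58  0.87  1.69 -0.49  1.1  -2.51] worst 0.0 marg 0.01
   [ 0.52 -0.38  0.25] q [-0.16  0.95  1.41  1.81 -1.25  1.33 -2.51] worst 89.2 marg 0.01
   [ 0.52 -0.38  0.2 ] q [ 0.31  0.61  0.66  1.92 -1.25  0.93 -2.51] worst 86.3 marg 0.01
[... 7026 characters left out ...]
 0.05  0.49  0.54  1.7  -0.28  1.04 -1.68] worst 0.0 marg 0.73
   [ 0.5  -0.3   0.25] q [-0.17  0.58  0.87  1.69 -0.49  1.1  -2.51] worst 0.0 marg 0.01
   [ 0.52 -0.38  0.25] q [-0.17  0.98  1.41  1.64 -1.11  1.41 -2.51] worst 43.3 marg 0.01
   [ 0.52 -0.38  0.2 ] q [ 0.14  0.86  1.03  1.66 -1.25  1.43 -2.51] worst 39.5 marg 0.01
   [ 0.52  -0.38   0.012] q [ 0.44  0.97  0.5   1.69 -1.25  1.   -2.36] worst 0.0 marg 0.01
   [ 0.472 -0.13   0.012] q [ 0.84  0.81 -0.48  2.2  -1.25  0.17 -2.29] worst 5.4 marg 0.01
   [ 0.504 -0.106  0.012] q [ 0.73  0.81 -0.45  2.15 -1.25  0.17 -2.38] worst 6.7 marg 0.01
   [ 0.647 -0.048  0.012] q [ 0.74  1.01 -0.58  1.91 -1.25  0.17 -2.51] worst 68.2 marg 0.01
```

```bash
cat > sim2.py <<'E'
from sim import *
def lean(yaw,az,t):
    az=np.radians(az);t=np.radians(t)
    return R.from_rotvec(t*np.array([np.sin(az),-np.cos(az),0]))*R.from_euler("xyz",[np.pi,0,yaw])
if __name__=="__main__":
    q0=np.array([.36,.21,-.11,2.42,-1.24,.21,.10]);F=np.array([.528,-.088])
    Dn=lambda y:lean(y,0,0)
    y=.206+np.pi; d=np.array([np.cos(y-np.pi),np.sin(y-np.pi)])
    qa=path(q0,[((.45,-.11,.25),Dn(.206))]+[((.46,-.16,.25),Dn(a)) for a in(1.3,2.3,y)])
    for th in(28,32):
     for P in((.46,-.2),(.48,-.3)):
      for z in(.15,.06):
        print(th,P,z)
        qb=path(qa,[((*P,z),Dn(y)),((*P,z),lean(y,-78,th)),((*P,z),lean(y,-40,th)),((*P,z),lean(y,12,th)),((*P,.012),lean(y,12,th)),(np.r_[F-.07*d,.012],lean(y,12,th)),(np.r_[F-.03*d,.012],lean(y,12,th)),((.647,-.048,.012),lean(y,12,th)),((.56,-.065,.012),lean(y,12,th)),((.56,-.065,.1),lean(y,12,th))])
E
python3 sim2.py
```

```text
[ 0.45 -0.11  0.25] q [-0.13  0.24  0.32  2.   -0.09  0.92 -1.12] worst 0.0 marg 0.43
   [ 0.46 -0.16  0.25] q [ 0.1   0.27  0.17  1.94 -0.06  0.93  0.03] worst 0.0 marg 0.49
   [ 0.46 -0.16  0.25] q [ 0.24  0.27  0.    1.94 -0.    0.93  0.98] worst 0.0 marg 0.49
   [ 0.46 -0.16  0.25] q [ 0.39  0.27 -0.17  1.94  0.06  0.93  1.98] worst 0.0 marg 0.49
28 (0.46, -0.2) 0.15
   [ 0.46 -0.2   0.15] q [ 0.43  0.45 -0.13  2.    0.09  0.7   2.02] worst 0.0 marg 0.43
   [ 0.46 -0.2   0.15] q [-0.21  0.45  0.33  2.19  0.76  0.46  1.18] worst 0.0 marg 0.24
   [ 0.46 -0.2   0.15] q [ 0.29  0.35 -0.03  2.32  1.58  0.17  0.51] worst 0.0 marg 0.01
   [ 0.46 -0.2   0.15] q [ 1.43  0.7  -1.08  2.28  1.06  0.27  1.36] worst 0.0 marg 0.11
   [ 0.46  -0.2    0.012] q [ 1.33  1.07 -0.92  2.24  2.05  0.38  0.6 ] worst 0.0 marg 0.19
   [ 0.459 -0.102  0.012] q [ 1.21  1.18 -1.06  2.36  2.21  0.66  0.31] worst 0.0 marg 0.07
   [ 0.499 -0.094  0.012] q [ 1.13  1.19 -1.06  2.29  2.14  0.65  0.33] worst 0.0 marg 0.14
   [ 0.647 -0.048  0.012] q [ 0.85  1.22 -1.07  1.97  1.9   0.66  0.45] worst 0.0 marg 0.43
  
[... 5979 characters left out ...]
.62  0.66 -0.22  2.21  2.51  0.34 -0.21] worst 0.0 marg 0.18
   [ 0.48 -0.3   0.06] q [ 1.48  1.02 -0.96  2.11  1.38  0.25  1.38] worst 0.0 marg 0.09
   [ 0.48  -0.3    0.012] q [ 1.41  1.08 -0.84  2.08  1.65  0.18  1.14] worst 0.0 marg 0.02
   [ 0.459 -0.102  0.012] q [ 1.32  1.35 -1.15  2.4   2.28  0.78  0.39] worst 0.0 marg 0.03
   [ 0.499 -0.094  0.012] q [ 1.24  1.35 -1.17  2.32  2.23  0.78  0.39] worst 0.0 marg 0.11
   [ 0.647 -0.048  0.012] q [ 0.94  1.37 -1.2   2.01  2.06  0.79  0.45] worst 0.0 marg 0.3
   [ 0.56  -0.065  0.012] q [ 1.09  1.37 -1.19  2.21  2.18  0.81  0.38] worst 0.0 marg 0.22
   [ 0.56  -0.065  0.1  ] q [ 1.13  1.18 -1.33  2.23  1.91  0.78  0.47] worst 0.0 marg 0.17
```

```bash
cat > plan.py <<'E'
from h import *
from scipy.spatial.transform import Slerp
def lean(yaw,az,t):
    az=np.radians(az);t=np.radians(t)
    return R.from_rotvec(t*np.array([np.sin(az),-np.cos(az),0]))*R.from_euler("xyz",[np.pi,0,yaw])
def plan(wps,c=190,v=38,w=5.9):
    p,r=pose();k=0
    for P,D in wps:
        P=np.array(P)
        n=max(1,int(np.ceil(max(np.linalg.norm(P-p)*1000/v,np.degrees((r.inv()*D).magnitude())/w))))
        for i in range(n):
            a=1/(n-i); s=np.round(r.inv().apply((P-p)*a)*1000); t=np.round(np.degrees((r.inv()*D).as_rotvec()*a)/6,2)
            p=p+r.apply(s/1000); r=r*R.from_rotvec(np.radians(6*t)); k+=1
            print([*(int(x) for x in s),*(float(x) for x in t),c],end=", " if k%5 else "\n")
    print("\nend",np.round(p,3))
def st():
    o=bot.observe();print(o["clock"],"q",np.round(o["qpos"],2),"p",np.round(o["position"],4),"F",np.round(o["force"],1),"z",np.round(pose()[1].as_matrix()[:,2],3),"y",np.round(pose()[1].as_matrix()[:,1],3),o["grip_width"])
E
python3 - <<'E'
from plan import *
y=.206+np.pi
plan([((.46,-.11,.25),lean(.5,0,0)),((.46,-.16,.25),lean(1.5,0,0)),((.46,-.2,.22),lean(2.5,0,0)),((.46,-.22,.16),lean(y,0,0))])
E
```

```text
[8, 1, -9, 0.11, -0.78, -0.44, 190], [7, 1, -9, 0.12, -0.78, -0.44, 190], [7, 2, -10, 0.11, -0.78, -0.44, 190], [6, 2, -10, 0.12, -0.77, -0.44, 190], [5, 1, -11, 0.11, -0.78, -0.44, 190]
[3, 2, -11, 0.12, -0.77, -0.43, 190], [-2, 4, 0, -0.0, -0.0, -0.96, 190], [-3, 4, 0, -0.0, -0.0, -0.95, 190], [-3, 4, 0, -0.0, -0.0, -0.96, 190], [-4, 3, 0, -0.0, -0.0, -0.95, 190]
[-4, 3, 0, -0.0, -0.0, -0.96, 190], [-4, 3, 0, -0.0, -0.0, -0.95, 190], [-5, 2, 0, -0.0, -0.0, -0.96, 190], [-5, 2, 0, 0.0, -0.0, -0.95, 190], [-5, 2, 0, 0.0, -0.0, -0.96, 190]
[-4, 1, 0, 0.0, -0.01, -0.95, 190], [-4, 0, 3, -0.0, 0.0, -0.96, 190], [-4, 0, 3, -0.0, 0.0, -0.95, 190], [-4, -1, 3, -0.0, 0.0, -0.96, 190], [-4, -1, 3, -0.0, 0.0, -0.95, 190]
[-4, -1, 3, -0.0, 0.0, -0.96, 190], [-4, -2, 3, -0.0, 0.0, -0.95, 190], [-3, -2, 3, -0.0, 0.0, -0.96, 190], [-3, -2, 3, -0.0, 0.0, -0.95, 190], [-3, -3, 3, -0.0, 0.0, -0.96, 190]
[-3, -2, 3, -0.0, 0.0, -0.95, 190], [-1, -2, 7, -0.0, 0.0, -0.9, 190], [-1, -2, 7, -0.0, 0.0, -0.9, 190], [-1, -2, 7, -0.0, 0.0, -0.9, 190], [-1, -2, 7, -0.0, 0.0, -0.9, 190]
[-1, -2, 6, -0.0, 0.0, -0.9, 190], [0, -2, 7, -0.0, -0.0, -0.9, 190], [0, -2, 6, -0.0, -0.0, -0.9, 190], [0, -3, 7, -0.0, -0.0, -0.9, 190], [0, -2, 6, -0.0, -0.0, -0.9, 190]

end [ 0.46 -0.22  0.16]
```

Request:
carry_out(
  targets=[
    [8,1,-9,0.11,-0.78,-0.44,190],
    [7,1,-9,0.12,-0.78,-0.44,190],
    [7,2,-10,0.11,-0.78,-0.44,190],
    [6,2,-10,0.12,-0.77,-0.44,190],
    [5,1,-11,0.11,-0.78,-0.44,190],
  ],
)

```text
clock: 3.98
position: [0.4526, -0.1021, 0.2209]
tool_rot: [3.135, -0.245, 0.39]
force: [0.0, 1.5, 0.4]
grip_width: 0.0216
```

Request:
carry_out(
  targets=[
    [3,2,-11,0.12,-0.77,-0.43,190],
    [-2,4,0,0,0,-0.96,190],
    [-3,4,0,0,0,-0.95,190],
    [-3,4,0,0,0,-0.96,190],
    [-4,3,0,0,0,-0.95,190],
  ],
)

```text
clock: 4.4
position: [0.4532, -0.122, 0.2305]
tool_rot: [3.072, -0.155, 0.847]
force: [0.1, -0.1, 0.2]
grip_width: 0.0219
```

Request:
carry_out(
  targets=[
    [-4,3,0,0,0,-0.96,190],
    [-4,3,0,0,0,-0.95,190],
    [-5,2,0,0,0,-0.96,190],
    [-5,2,0,0,0,-0.95,190],
    [-5,2,0,0,0,-0.96,190],
  ],
)

```text
clock: 4.82
position: [0.4518, -0.1482, 0.2284]
tool_rot: [3.007, -0.103, 1.349]
force: [-0.1, -0.0, 0.5]
grip_width: 0.0215
```

Request:
carry_out(
  targets=[
    [-4,1,0,0,0,-0.95,190],
    [-4,0,3,0,0,-0.96,190],
    [-4,0,3,0,0,-0.95,190],
    [-4,-1,3,0,0,-0.96,190],
    [-4,-1,3,0,0,-0.95,190],
  ],
)

```text
clock: 5.23
position: [0.4522, -0.1675, 0.2146]
tool_rot: [2.975, -0.026, 1.844]
force: [-0.2, -0.0, -0.2]
grip_width: 0.0217
```

Request:
carry_out(
  targets=[
    [-4,-1,3,0,0,-0.96,190],
    [-4,-2,3,0,0,-0.95,190],
    [-3,-2,3,0,0,-0.96,190],
    [-3,-2,3,0,0,-0.95,190],
    [-3,-3,3,0,0,-0.96,190],
  ],
)

```text
clock: 5.65
position: [0.4533, -0.1863, 0.1981]
tool_rot: [2.983, 0.057, 2.338]
force: [-0.3, 0.8, 0.1]
grip_width: 0.0219
```

Request:
carry_out(
  targets=[
    [-3,-2,3,0,0,-0.95,190],
    [-1,-2,7,0,0,-0.9,190],
    [-1,-2,7,0,0,-0.9,190],
    [-1,-2,7,0,0,-0.9,190],
    [-1,-2,7,0,0,-0.9,190],
  ],
)

```text
clock: 6.07
position: [0.458, -0.1965, 0.1664]
tool_rot: [3.027, 0.123, 2.811]
force: [0.8, -0.5, 0.3]
grip_width: 0.0217
```

Request:
carry_out(
  targets=[
    [-1,-2,6,0,0,-0.9,190],
    [0,-2,7,0,0,-0.9,190],
    [0,-2,6,0,0,-0.9,190],
    [0,-3,7,0,0,-0.9,190],
    [0,-2,6,0,0,-0.9,190],
  ],
)

```text
clock: 6.48
position: [0.4625, -0.2054, 0.1337]
tool_rot: [3.095, 0.161, -2.997]
force: [0.7, -0.5, 0.3]
grip_width: 0.0217
```

```bash
python3 - <<'E'
from plan import *
st(); y=.206+np.pi; P=(.46,-.22,.16)
plan([(P,lean(y,-78,15)),(P,lean(y,-78,30))]+[(P,lean(y,a,30)) for a in(-65,-53,-41,-29,-17,-5,3,12)])
E
```

```text
6.4833 q [ 0.57  0.44 -0.24  2.08 -0.03  0.51  2.1 ] p [ 0.4625 -0.2054  0.1337] F [ 0.7 -0.5  0.3] z [ 0.152  0.069 -0.986] y [-0.151  0.987  0.045] 0.021738081409463744
[0, -3, -7, 0.72, 0.37, -0.19, 190], [0, -4, -7, 0.72, 0.37, -0.19, 190], [1, -4, -6, 0.72, 0.36, -0.18, 190], [1, -5, -5, 0.73, 0.37, -0.19, 190], [0, 0, 0, 0.83, -0.0, 0.0, 190]
[0, 0, 0, 0.83, -0.01, 0.0, 190], [0, 0, -1, 0.84, -0.0, 0.0, 190], [0, 0, 0, -0.07, -0.54, 0.15, 190], [0, 0, 0, -0.06, -0.54, 0.14, 190], [0, 0, 0, -0.16, -0.47, 0.13, 190]
[0, 0, 0, -0.17, -0.47, 0.14, 190], [0, 0, 0, -0.26, -0.43, 0.13, 190], [0, 0, 0, -0.26, -0.42, 0.13, 190], [0, 0, 0, -0.34, -0.37, 0.13, 190], [0, 0, 0, -0.34, -0.36, 0.14, 190]
[0, 0, 0, -0.41, -0.29, 0.13, 190], [0, 0, 0, -0.41, -0.28, 0.13, 190], [0, 0, 0, -0.46, -0.19, 0.14, 190], [0, 0, 0, -0.46, -0.2, 0.13, 190], [0, 0, 0, -0.65, -0.15, 0.18, 190]
[0, 0, 0, -0.75, -0.05, 0.2, 190], 
end [ 0.46  -0.22   0.161]
```

Request:
carry_out(
  targets=[
    [0,-3,-7,0.72,0.37,-0.19,190],
    [0,-4,-7,0.72,0.37,-0.19,190],
    [1,-4,-6,0.72,0.36,-0.18,190],
    [1,-5,-5,0.73,0.37,-0.19,190],
    [0,0,0,0.83,0,0,190],
  ],
)

```text
clock: 6.9
position: [0.4621, -0.2206, 0.1604]
tool_rot: [-2.813, 0.011, -2.942]
force: [0.7, 0.0, -0.2]
grip_width: 0.0217
```

Request:
carry_out(
  targets=[
    [0,0,0,0.83,0,0,190],
    [0,0,-1,0.84,0,0,190],
    [0,0,0,0,0,0,190],
  ],
)

```text
clock: 7.15
position: [0.4611, -0.2159, 0.1586]
tool_rot: [-2.666, 0.008, -2.937]
force: [0.4, 0.8, 0.4]
grip_width: 0.0218
```

```bash
python3 - <<'E'
from plan import *
st(); y=.206+np.pi; P=(.46,-.22,.16)
plan([(P,lean(y,a,30)) for a in(-78,-65,-53,-41,-29,-17,-5,3,12)])
E
```

```text
7.15 q [-0.21  0.42  0.3   2.2   0.72  0.52  1.2 ] p [ 0.4611 -0.2159  0.1586] F [0.4 0.8 0.4] z [ 0.1   -0.447 -0.889] y [-0.177  0.871 -0.458] 0.02176809049821687
[2, -4, 0, 0.46, 0.05, -0.04, 190], [0, 0, 0, -0.06, -0.54, 0.14, 190], [0, 0, 0, -0.07, -0.54, 0.15, 190], [0, 0, 0, -0.16, -0.47, 0.13, 190], [0, 0, 0, -0.17, -0.47, 0.13, 190]
[0, 0, 0, -0.26, -0.43, 0.13, 190], [0, 0, 0, -0.25, -0.42, 0.14, 190], [0, 0, 0, -0.34, -0.37, 0.13, 190], [0, 0, 0, -0.35, -0.36, 0.13, 190], [0, 0, 0, -0.41, -0.29, 0.14, 190]
[0, 0, 0, -0.41, -0.28, 0.13, 190], [0, 0, 0, -0.46, -0.19, 0.13, 190], [0, 0, 0, -0.46, -0.2, 0.14, 190], [0, 0, 0, -0.65, -0.15, 0.17, 190], [0, 0, 0, -0.75, -0.05, 0.2, 190]

end [ 0.46 -0.22  0.16]
```

Request:
carry_out(
  targets=[
    [2,-4,0,0.46,0.05,-0.04,190],
    [0,0,0,-0.06,-0.54,0.14,190],
    [0,0,0,-0.07,-0.54,0.15,190],
    [0,0,0,-0.16,-0.47,0.13,190],
    [0,0,0,-0.17,-0.47,0.13,190],
  ],
)

```text
clock: 7.57
position: [0.4584, -0.2241, 0.161]
tool_rot: [-2.667, 0.218, -2.891]
force: [1.2, -0.3, -0.1]
grip_width: 0.0218
```

Request:
carry_out(
  targets=[
    [0,0,0,-0.26,-0.43,0.13,190],
    [0,0,0,-0.25,-0.42,0.14,190],
    [0,0,0,0,0,0,190],
  ],
)

```text
clock: 7.82
position: [0.4575, -0.2268, 0.1606]
tool_rot: [-2.699, 0.28, -2.883]
force: [-1.6, -1.2, -0.8]
grip_width: 0.0221
```

```bash
python3 - <<'E'
from plan import *
st(); y=.206+np.pi; P=(.46,-.22,.16)
plan([(P,lean(y,a,30)) for a in(-41,-29,-17,-5,3,12)],w=4)
E
```

```text
7.8167 q [-0.15  0.35  0.36  2.37  1.51  0.17  0.46] p [ 0.4575 -0.2268  0.1606] F [-1.6 -1.2 -0.8] z [ 0.351 -0.35  -0.869] y [-0.117  0.904 -0.411] 0.022066916509465392
[-4, 6, -1, -0.15, -0.3, -0.02, 190], [0, 0, 0, -0.34, -0.36, 0.14, 190], [0, 0, 0, -0.34, -0.36, 0.13, 190], [0, 0, 0, -0.41, -0.29, 0.13, 190], [0, 0, 0, -0.41, -0.28, 0.14, 190]
[0, 0, 0, -0.46, -0.2, 0.13, 190], [0, 0, 0, -0.46, -0.19, 0.13, 190], [0, 0, 0, -0.33, -0.07, 0.09, 190], [0, 0, 0, -0.32, -0.08, 0.09, 190], [0, 0, 0, -0.37, -0.03, 0.1, 190]
[0, 0, 0, -0.38, -0.02, 0.1, 190], 
end [ 0.46 -0.22  0.16]
```

Request:
carry_out(
  targets=[
    [-4,6,-1,-0.15,-0.3,-0.02,190],
    [0,0,0,-0.34,-0.36,0.14,190],
    [0,0,0,-0.34,-0.36,0.13,190],
    [0,0,0,0,0,0,190],
  ],
)

```text
clock: 8.15
position: [0.4593, -0.2209, 0.1579]
tool_rot: [-2.754, 0.349, -2.87]
force: [-0.2, -0.6, -0.2]
grip_width: 0.022
```

```bash
python3 - <<'E'
from plan import *
st(); y=.206+np.pi; P=(.46,-.22,.16)
plan([(P,lean(y,a,30)) for a in(-29,-17,-5,3,12)],w=4)
E
```

```text
8.15 q [0.14 0.32 0.08 2.39 1.84 0.17 0.19] p [ 0.4593 -0.2209  0.1579] F [-0.2 -0.6 -0.2] z [ 0.406 -0.279 -0.87 ] y [-0.123  0.927 -0.355] 0.022004488221498895
[-2, 0, -2, -0.28, -0.37, 0.08, 190], [0, 0, 0, -0.41, -0.28, 0.13, 190], [0, 0, 0, -0.41, -0.29, 0.14, 190], [0, 0, 0, -0.46, -0.19, 0.13, 190], [0, 0, 0, -0.46, -0.2, 0.13, 190]
[0, 0, 0, -0.32, -0.07, 0.09, 190], [0, 0, 0, -0.33, -0.07, 0.09, 190], [0, 0, 0, -0.37, -0.03, 0.1, 190], [0, 0, 0, -0.37, -0.03, 0.1, 190], 
end [ 0.46 -0.22  0.16]
```

Progressing as the model predicts, so I carry on.

Request:
carry_out(
  targets=[
    [-2,0,-2,-0.28,-0.37,0.08,190],
    [0,0,0,-0.41,-0.28,0.13,190],
    [0,0,0,-0.41,-0.29,0.14,190],
    [0,0,0,0,0,0,190],
  ],
)

```text
clock: 8.48
position: [0.459, -0.2197, 0.1559]
tool_rot: [-2.816, 0.397, -2.87]
force: [-1.0, -1.5, 0.1]
grip_width: 0.0216
```

Request:
carry_out(
  targets=[
    [0,0,0,-0.46,-0.19,0.13,190],
    [0,0,0,-0.46,-0.2,0.13,190],
    [0,0,0,-0.32,-0.07,0.09,190],
    [0,0,0,0,0,0,190],
  ],
)

```text
clock: 8.82
position: [0.4579, -0.2195, 0.1527]
tool_rot: [-2.896, 0.419, -2.883]
force: [-1.4, -1.3, -0.6]
grip_width: 0.0216
```

```bash
python3 - <<'E'
from plan import *
st(); y=.206+np.pi; P=(.46,-.22,.16)
plan([(P,lean(y,a,30)) for a in(3,12)],w=4)
E
```

```text
8.8167 q [ 0.8   0.36 -0.54  2.34  1.59  0.16  0.56] p [ 0.4579 -0.2195  0.1527] F [-1.4 -1.3 -0.6] z [ 0.443 -0.134 -0.886] y [-0.152  0.963 -0.222] 0.02161483501703308
[-2, -1, -2, -0.46, -0.29, 0.13, 190], [-1, -1, -2, -0.46, -0.3, 0.14, 190], [-2, 0, -1, -0.45, -0.29, 0.13, 190], [0, 0, 0, -0.38, -0.03, 0.1, 190], [0, 0, 0, -0.37, -0.03, 0.1, 190]

end [ 0.46 -0.22  0.16]
```

Request:
carry_out(
  targets=[
    [-2,-1,-2,-0.46,-0.29,0.13,190],
    [-1,-1,-2,-0.46,-0.3,0.14,190],
    [-2,0,-1,-0.45,-0.29,0.13,190],
    [0,0,0,-0.38,-0.03,0.1,190],
    [0,0,0,-0.37,-0.03,0.1,190],
  ],
)

```text
clock: 9.23
position: [0.4586, -0.2168, 0.152]
tool_rot: [-3.064, 0.474, -2.914]
force: [0.3, -0.6, -2.2]
grip_width: 0.0217
```

```bash
python3 - <<'E'
from plan import *
st(); print(bot.observe()["qpos"][5]); y=.206+np.pi
plan([((.46,-.22,.10),lean(y,12,30)),((.46,-.22,.03),lean(y,12,30))],v=16,w=4)
E
```

```text
9.2333 q [ 1.27  0.51 -0.99  2.27  1.05  0.24  1.23] p [ 0.4586 -0.2168  0.152 ] F [ 0.3 -0.6 -2.2] z [ 0.46   0.027 -0.887] y [-0.19   0.979 -0.069] 0.02166438766692185
0.23582950359371174
[6, 0, 12, -0.16, -0.12, 0.05, 190], [6, 0, 11, -0.17, -0.12, 0.05, 190], [6, 0, 12, -0.16, -0.12, 0.05, 190], [6, -1, 11, -0.17, -0.11, 0.05, 190], [7, 0, 12, 0.0, -0.0, 0.0, 190]
[7, 0, 12, 0.0, -0.0, 0.0, 190], [7, 0, 12, 0.0, -0.0, 0.0, 190], [7, 0, 12, 0.0, -0.0, 0.0, 190], [7, 0, 13, 0.0, -0.0, 0.0, 190], 
end [ 0.46 -0.22  0.03]
```

Through the transition (q6 is off its limit, q5 is positive). Now I descend well to the right of and behind the stand.

Request:
carry_out(
  targets=[
    [6,0,12,-0.16,-0.12,0.05,190],
    [6,0,11,-0.17,-0.12,0.05,190],
    [6,0,12,-0.16,-0.12,0.05,190],
    [6,-1,11,-0.17,-0.11,0.05,190],
    [7,0,12,0,0,0,190],
  ],
)

```text
clock: 9.65
position: [0.4597, -0.2205, 0.0845]
tool_rot: [3.139, 0.522, -2.937]
force: [-0.5, -0.9, -0.4]
grip_width: 0.0218
```

Request:
carry_out(
  targets=[
    [7,0,12,0,0,0,190],
    [7,0,12,0,0,0,190],
    [7,0,12,0,0,0,190],
    [7,0,12,0,0,0,190],
    [0,0,0,0,0,0,190],
  ],
)

```text
clock: 10.07
position: [0.4588, -0.2185, 0.0271]
tool_rot: [3.136, 0.52, -2.936]
force: [-1.8, 0.6, 0.4]
grip_width: 0.0216
```

```bash
python3 - <<'E'
from plan import *
st(); y=.206
d=np.array([np.cos(y),np.sin(y)]);D=lean(y+np.pi,11.8,30);F=np.array([.528,-.088]);g=F-.065*d
plan([((g[0],-.19,.015),D),((*g,.012),D)],v=18,w=4)
E
```

```text
10.0667 q [ 1.34  0.95 -1.04  2.29  1.95  0.4   0.56] p [ 0.4588 -0.2185  0.0271] F [-1.8  0.6  0.4] z [ 0.485  0.106 -0.868] y [-0.206  0.978  0.005] 0.021559337787967942
[-2, 13, 8, 0.02, -0.02, -0.0, 190], [-2, 14, 8, 0.03, -0.02, -0.01, 190], [-3, 17, 2, -0.0, 0.0, 0.0, 190], [-3, 17, 2, -0.0, 0.0, 0.0, 190], [-3, 18, 3, -0.0, 0.0, 0.0, 190]
[-2, 17, 2, -0.0, 0.0, 0.0, 190], [-3, 18, 3, -0.0, 0.0, 0.0, 190], 
end [ 0.464 -0.101  0.012]
```

Request:
carry_out(
  targets=[
    [-2,13,8,0,0,0,190],
    [-2,14,8,0,0,0,190],
    [-3,17,2,0,0,0,190],
    [-3,17,2,0,0,0,190],
    [-3,18,3,0,0,0,190],
  ],
)

```text
clock: 10.48
position: [0.4656, -0.1371, 0.0172]
tool_rot: [3.142, 0.522, -2.934]
force: [1.1, -0.8, -0.2]
grip_width: 0.022
```

Request:
carry_out(
  targets=[
    [-2,17,2,0,0,0,190],
    [-3,18,3,0,0,0,190],
    [0,0,0,0,0,0,190],
    [0,0,0,0,0,0,190],
  ],
)

```text
clock: 10.82
position: [0.4653, -0.1011, 0.0156]
tool_rot: [3.141, 0.523, -2.931]
force: [0.1, -0.2, 0.2]
grip_width: 0.0218
```

```bash
python3 - <<'E'
from plan import *
st()
a=bot.grab_frame("side")["color"][110:240,260:440]; b=bot.grab_frame("top")["color"][190:400,360:550]
A=cv2.resize(a,(800,578)); A=cv2.resize(A,(415,300)); B=cv2.resize(b,(380,420))
A=cv2.resize(a,(420,303),interpolation=cv2.INTER_CUBIC); C=np.zeros((420,800,3),np.uint8); C[:303,:420]=A; C[:,420:]=B
cv2.imwrite("pics/c2.png",C[...,::-1])
E
```

```text
10.8167 q [ 1.16  1.11 -1.23  2.43  2.11  0.79  0.23] p [ 0.4653 -0.1011  0.0156] F [ 0.1 -0.2  0.2] z [ 0.489  0.105 -0.866] y [-0.209  0.978  0.001] 0.021844643741917497
```

View pics/c2.png

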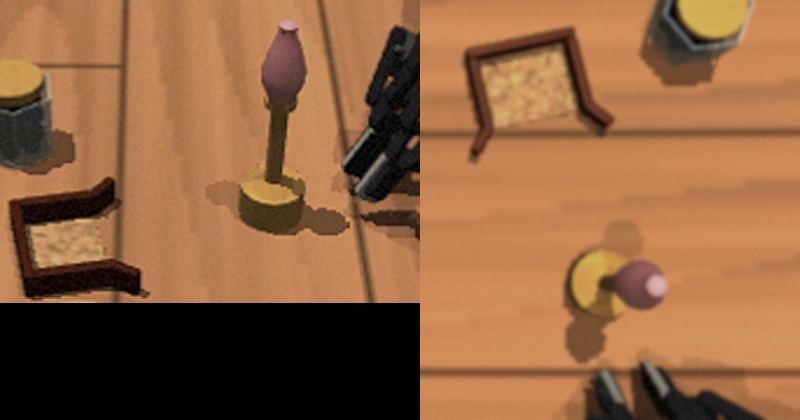

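The left half (side view) shows the fingertips low behind the foot, with the foot at (270,205). The right half (top view) shows foot at (602,283) and the tips at (607,375) and (652,368). I'll check the tip positions against the depth data before contact.

```bash
python3 - <<'E'
from plan import *
o=bot.observe();p,r=pose();y=.206;d=np.array([np.cos(y),np.sin(y)]);n=np.array([-d[1],d[0]])
for c in("top","side"):
    W=cloud(bot.grab_frame(c)).reshape(-1,3);W=W[np.isfinite(W).all(1)]
    L=r.inv().apply(W-p)*1000
    m=(abs(L[:,0])<25)&(abs(L[:,1])<45)&(L[:,2]>-40)&(L[:,2]<12)&(W[:,2]>.006)
    Q=L[m]; 
    for nm,k in(("y+",Q[:,1]>0),("y-",Q[:,1]<0)):
        if k.sum()>5:print(c,nm,k.sum(),"tool x",np.percentile(Q[k,0],[2,50,98]).round(1),"y",np.percentile(Q[k,1],[2,50,98]).round(1),"z max",np.percentile(Q[k,2],98).round(1),"world z min",W[m][k][:,2].min().round(4))
F=np.array([.528,-.088]);v=F-p[:2];print("foot ahead/side mm",v@d*1000,v@n*1000)
E
```

```text
top y+ 216 tool x [-12.1  -8.1   4.4] y [12.1 18.7 25.7] z max -4.1 world z min 0.0207
top y- 283 tool x [-12.   -6.9   9.7] y [-23.3 -11.6  -9.8] z max -1.9 world z min 0.0117
side y+ 284 tool x [-11.6  -5.4   7.6] y [10.1 19.6 24.4] z max -1.5 world z min 0.0126
side y- 255 tool x [-11.8  -4.3   7.5] y [-25.5 -13.   -9.9] z max -2.3 world z min 0.0141
foot ahead/side mm 64.0673072077443 1.8543357897905899
```

```bash
python3 - <<'E'
from plan import *
st(); y=.206
d=np.array([np.cos(y),np.sin(y)]);D=lean(y+np.pi,11.8,30);F=np.array([.528,-.088]);H=np.array([.6757,-.042])
a=F-.036*d
print("approach");plan([((*(F-.055*d),.009),D),((*a,.009),D)],v=6,w=4)
E
```

```text
11.0167 q [ 1.17  1.11 -1.23  2.43  2.11  0.79  0.23] p [ 0.4658 -0.1037  0.0167] F [ 0.9 -0.1 -0.1] z [ 0.492  0.102 -0.865] y [-0.204  0.979 -0.   ] 0.021695546807630854
approach
[-1, 1, 4, -0.0, 0.01, -0.0, 190], [-1, 1, 4, -0.0, 0.01, -0.0, 190], [-2, 1, 3, -0.0, 0.0, -0.0, 190], [-4, 0, 2, -0.0, 0.0, -0.0, 190], [-4, 0, 3, -0.0, 0.0, -0.0, 190]
[-4, 0, 2, -0.0, 0.0, -0.0, 190], [-4, 0, 3, -0.0, 0.0, -0.0, 190], 
end [ 0.492 -0.095  0.009]
```

Request:
carry_out(
  targets=[
    [-1,1,4,0,0,0,190],
    [-1,1,4,0,0,0,190],
    [-2,1,3,0,0,0,190],
    [-4,0,2,0,0,0,190],
    [-4,0,3,0,0,0,190],
  ],
)

```text
clock: 11.43
position: [0.4838, -0.0962, 0.0093]
tool_rot: [3.14, 0.528, -2.937]
force: [-0.2, 1.0, 0.2]
grip_width: 0.0216
```

Request:
carry_out(
  targets=[
    [-4,0,2,0,0,0,190],
    [-4,0,2,0,0,0,190],
    [0,0,0,0,0,0,190],
  ],
)

```text
clock: 11.68
position: [0.4931, -0.0944, 0.0102]
tool_rot: [3.141, 0.529, -2.936]
force: [-0.2, 0.0, 0.9]
grip_width: 0.0218
```

```bash
python3 - <<'E'
from plan import *
st(); y=.206
d=np.array([np.cos(y),np.sin(y)]);D=lean(y+np.pi,11.8,30);F=np.array([.528,-.088]);H=np.array([.6757,-.042])
b=F+.45*(H-F)
plan([((*(F-.032*d),.0095),D),((*(b-.0297*d),.0095),D)],v=6,w=4)
E
```

```text
11.6833 q [ 1.11  1.14 -1.22  2.38  2.1   0.8   0.23] p [ 0.4931 -0.0944  0.0102] F [-0.2  0.   0.9] z [ 0.493  0.104 -0.864] y [-0.204  0.979  0.001] 0.021848549199454274
[-3, -1, 2, 0.0, 0.05, -0.01, 190], [-5, 1, 3, 0.0, -0.0, 0.0, 190], [-5, 1, 3, 0.0, -0.0, 0.0, 190], [-5, 0, 3, 0.0, -0.0, 0.0, 190], [-5, 1, 3, 0.0, -0.0, 0.0, 190]
[-5, 0, 3, 0.0, -0.0, 0.0, 190], [-5, 1, 3, 0.0, -0.0, 0.0, 190], [-5, 0, 3, 0.0, -0.0, 0.0, 190], [-5, 1, 3, 0.0, -0.0, 0.0, 190], [-5, 0, 3, 0.0, -0.0, 0.0, 190]
[-6, 1, 3, 0.0, -0.0, 0.0, 190], [-5, 0, 3, 0.0, -0.0, 0.0, 190], [-6, 1, 3, 0.0, -0.0, 0.0, 190], 
end [ 0.566 -0.073  0.01 ]
```

Request:
carry_out(
  targets=[
    [-3,-1,2,0,0.05,0,190],
    [-4,1,2,0,0,0,190],
    [-5,1,3,0,0,0,190],
    [-5,0,3,0,0,0,190],
    [-5,1,3,0,0,0,190],
  ],
)

```text
clock: 12.1
position: [0.5172, -0.0873, 0.0096]
tool_rot: [3.141, 0.522, -2.937]
force: [-3.8, -1.4, 3.2]
grip_width: 0.0219
```

Request:
carry_out(
  targets=[
    [-5,0,3,0,0,0,190],
    [-5,1,3,0,0,0,190],
    [-5,0,3,0,0,0,190],
    [-5,1,3,0,0,0,190],
    [0,0,0,0,0,0,190],
  ],
)

```text
clock: 12.52
position: [0.5404, -0.0802, 0.0095]
tool_rot: [3.14, 0.523, -2.936]
force: [-0.1, 0.4, 0.0]
grip_width: 0.0219
```

```bash
cat >> plan.py <<'E'
def foot():
    from scipy.optimize import minimize
    H=np.array([.6757,-.042]);y=.206;d=np.array([np.cos(y),np.sin(y)]);n=np.array([-d[1],d[0]])
    p,r=pose();guess=p[:2]+.03*d
    for c in("side","top"):
        W=cloud(bot.grab_frame(c)).reshape(-1,3);W=W[np.isfinite(W).all(1)]
        W=W[np.hypot(*(W[:,:2]-guess).T)<.05]; L=(W[:,:2]-p[:2])@d
        Q=W[(W[:,2]>.125)&(W[:,2]<.165)&(L>.012)]
        P2=W[(W[:,2]>.04)&(W[:,2]<.088)&(L>.015)]
        Cn=W[(W[:,2]>.0245)&(W[:,2]<.032)&(L>.012)][:,:2]
        f=lambda A:((A.min(0)+A.max(0))/2)[:2] if len(A)>5 else np.array([np.nan]*2)
        for nm,A in(("finial",Q),("post",P2)):
            m=f(A);print(c,nm,len(A),"mid",m.round(4),"bay x,y mm",((m-H)@d*1000).round(1),((m-H)@n*1000).round(1))
        if len(Cn)>5:
            e=(Cn-H)@np.c_[d,n]*1000; print(c,"foot top bay x",np.percentile(e[:,0],[1,99]).round(1),"y",np.percentile(e[:,1],[1,99]).round(1))
E
python3 - <<'E'
from plan import *
st(); foot()
A=bot.grab_frame("side")["color"][110:240,260:440]
cv2.imwrite("pics/c3.png",cv2.resize(A,(720,520),interpolation=cv2.INTER_CUBIC)[...,::-1])
E
```

```text
12.5167 q [ 1.02  1.14 -1.21  2.28  2.04  0.79  0.26] p [ 0.5404 -0.0802  0.0095] F [-0.1  0.4  0. ] z [ 0.489  0.103 -0.866] y [-0.204  0.979  0.001] 0.02189819568158602
side finial 312 mid [ 0.5675 -0.0691] bay x,y mm -111.4 -4.4
side post 183 mid [ 0.5678 -0.0712] bay x,y mm -111.6 -6.5
side foot top bay x [-127.7  -90.7] y [-30.1  12.1]
top finial 415 mid [ 0.5678 -0.0736] bay x,y mm -112.1 -8.8
top post 39 mid [ 0.5676 -0.0715] bay x,y mm -111.9 -6.8
top foot top bay x [-128.   -90.5] y [-22.6  12.3]
```

View pics/c3.png

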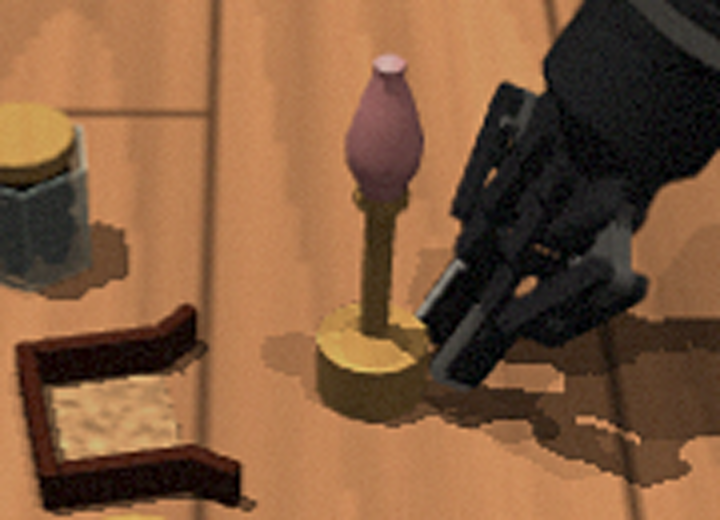

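The picture shows the stand upright, fingertips on the foot's side at (430,350), and the post and finial clear of the gripper by a wide gap. I continue the push.

Request:
carry_out(
  targets=[
    [-5,1,3,0,0,0,190],
    [-5,1,3,0,0,0,190],
    [-5,1,3,0,0,0,190],
    [-5,1,3,0,0,0,190],
    [-5,1,3,0,0,0,190],
  ],
)

```text
clock: 13.08
position: [0.5673, -0.0696, 0.0088]
tool_rot: [3.141, 0.523, -2.937]
force: [-3.2, -1.4, 2.2]
grip_width: 0.0215
```

Request:
carry_out(
  targets=[
    [-5,1,3,0,0,0,190],
    [-5,1,3,0,0,0,190],
    [-5,1,3,0,0,0,190],
    [-5,1,3,0,0,0,190],
    [-5,0,3,0,0,0,190],
  ],
)

```text
clock: 13.5
position: [0.5949, -0.0595, 0.0083]
tool_rot: [3.14, 0.523, -2.936]
force: [-5.6, -0.4, 3.4]
grip_width: 0.0216
```

```bash
python3 - <<'E'
from plan import *
st(); foot()
E
```

```text
13.5 q [ 0.92  1.15 -1.2   2.16  1.98  0.79  0.3 ] p [ 0.5949 -0.0595  0.0083] F [-5.6 -0.4  3.4] z [ 0.488  0.103 -0.866] y [-0.204  0.979  0.001] 0.021634399659826452
side finial 320 mid [ 0.6218 -0.0483] bay x,y mm -54.0 4.8
side post 192 mid [ 0.6214 -0.0511] bay x,y mm -55.0 2.2
side foot top bay x [-70.3 -34.1] y [-19.7  21.4]
top finial 408 mid [ 0.6228 -0.0534] bay x,y mm -54.1 -0.3
top post 40 mid [ 0.622  -0.0516] bay x,y mm -54.5 1.6
top foot top bay x [-70.3 -32. ] y [-18.4  21.5]
```

Request:
carry_out(
  targets=[
    [-6,0,3,0,0,0,190],
    [-5,0,3,0,0,0,190],
    [-6,0,3,0,0,0,190],
    [-5,0,3,0,0,0,190],
    [-5,0,3,0,0,0,190],
  ],
)

```text
clock: 14.02
position: [0.6253, -0.0536, 0.0087]
tool_rot: [3.14, 0.523, -2.937]
force: [-1.8, -0.4, -1.3]
grip_width: 0.0215
```

Request:
carry_out(
  targets=[
    [-5,0,3,0,0,0,190],
    [-4,0,2,0,0,0,190],
    [-3,0,2,0,0,0,190],
    [0,0,0,0,0,0,190],
  ],
)

```text
clock: 14.35
position: [0.6389, -0.0505, 0.0088]
tool_rot: [3.14, 0.523, -2.936]
force: [-1.0, 0.2, -0.2]
grip_width: 0.0216
```

```bash
python3 - <<'E'
from plan import *
st(); foot()
E
```

```text
14.35 q [ 0.86  1.16 -1.18  2.06  1.91  0.77  0.37] p [ 0.6389 -0.0505  0.0088] F [-1.   0.2 -0.2] z [ 0.489  0.103 -0.866] y [-0.204  0.979  0.001] 0.021577348460872153
side finial 326 mid [ 0.667  -0.0394] bay x,y mm -8.0 4.4
side post 195 mid [ 0.6665 -0.0417] bay x,y mm -8.9 2.2
side foot top bay x [-25.2  11.9] y [-19.5  21.2]
top finial 403 mid [ 0.6663 -0.0441] bay x,y mm -9.6 -0.1
top post 52 mid [ 0.6645 -0.0429] bay x,y mm -11.1 1.4
top foot top bay x [-25.2  11.4] y [-20.9  21.5]
```

Request:
carry_out(
  targets=[
    [-2,0,1,0,0,0,190],
    [-2,0,1,0,0,0,190],
    [-2,0,1,0,0,0,190],
  ],
)

```text
clock: 14.7
position: [0.6448, -0.0495, 0.0089]
tool_rot: [3.14, 0.522, -2.937]
force: [-1.1, -0.6, -1.4]
grip_width: 0.0218
```

Request:
carry_out(
  targets=[
    [-2,0,1,0,0,0,190],
    [0,0,0,0,0,0,190],
  ],
)

```text
clock: 14.87
position: [0.6474, -0.049, 0.0092]
tool_rot: [3.141, 0.523, -2.937]
force: [-1.1, -0.1, 0.2]
grip_width: 0.0217
```

```bash
python3 - <<'E'
from plan import *
st(); foot()
E
```

```text
14.8667 q [ 0.85  1.16 -1.18  2.04  1.9   0.77  0.38] p [ 0.6474 -0.049   0.0092] F [-1.1 -0.1  0.2] z [ 0.489  0.103 -0.866] y [-0.204  0.979  0.001] 0.021683955826963926
side finial 313 mid [ 0.6741 -0.0385] bay x,y mm -0.9 3.8
side post 190 mid [ 0.6746 -0.0404] bay x,y mm -0.7 1.8
side foot top bay x [-16.8  20.1] y [-20.9  20.1]
top finial 404 mid [ 0.674  -0.0421] bay x,y mm -1.7 0.3
top post 51 mid [ 0.6732 -0.0416] bay x,y mm -2.4 0.9
top foot top bay x [-16.9  20.2] y [-21.9  21.4]
```

Request:
carry_out(
  targets=[
    [-1,0,0.5,0,0,0,190],
    [0,0,0,0,0,0,190],
  ],
)

```text
clock: 15.13
position: [0.6481, -0.0488, 0.0092]
tool_rot: [3.14, 0.523, -2.937]
force: [-2.0, -0.5, 0.4]
grip_width: 0.022
```

Request:
carry_out(
  targets=[
    [-1,0,0.5,0,0,0,190],
    [0,0,0,0,0,0,190],
  ],
)

```text
clock: 15.3
position: [0.6492, -0.0485, 0.0093]
tool_rot: [3.141, 0.522, -2.937]
force: [-1.6, -0.5, 0.3]
grip_width: 0.0216
```

```bash
python3 - <<'E'
from plan import *
st(); foot()
A=bot.grab_frame("side")["color"][130:250,235:395]
cv2.imwrite("pics/c4.png",cv2.resize(A,(800,600),interpolation=cv2.INTER_CUBIC)[...,::-1])
E
```

```text
15.3 q [ 0.85  1.16 -1.18  2.03  1.9   0.77  0.38] p [ 0.6492 -0.0485  0.0093] F [-1.6 -0.5  0.3] z [ 0.488  0.103 -0.867] y [-0.204  0.979  0.001] 0.02164521619724598
side finial 317 mid [ 0.6756 -0.0388] bay x,y mm 0.5 3.1
side post 193 mid [ 0.6762 -0.0399] bay x,y mm 0.9 1.9
side foot top bay x [-14.6  21.6] y [-19.5  21.4]
top finial 406 mid [ 0.6759 -0.0426] bay x,y mm 0.0 -0.6
top post 54 mid [ 0.6746 -0.0412] bay x,y mm -0.9 1.0
top foot top bay x [-15.1  22. ] y [-21.3  21.1]
```

View pics/c4.png

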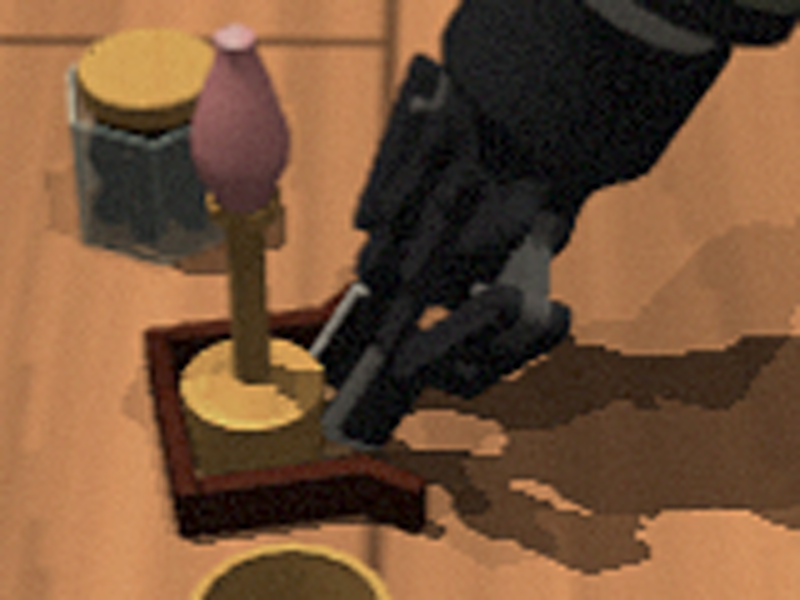

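The foot at (250,400) is in the bay with the stand upright, but the wrist force shows no back-wall contact yet. I keep going in 1 mm steps.

Request:
carry_out(
  targets=[
    [-1,0,0.5,0,0,0,190],
    [0,0,0,0,0,0,190],
  ],
)

```text
clock: 15.62
position: [0.6497, -0.0484, 0.0091]
tool_rot: [3.141, 0.521, -2.937]
force: [-8.3, -2.5, 3.6]
grip_width: 0.0219
```

Request:
carry_out(
  targets=[
    [-1,0,0.5,0,0,0,190],
    [0,0,0,0,0,0,190],
  ],
)

```text
clock: 15.78
position: [0.65, -0.0482, 0.0088]
tool_rot: [3.141, 0.52, -2.937]
force: [-16.9, -4.8, 7.1]
grip_width: 0.0216
```

The force rose to 17 N and the tip stopped advancing, so the foot is against the back wall. I back off straight along the push line, then lift.

Request:
carry_out(
  targets=[
    [2,0,-1,0,0,0,190],
    [3,0,-2,0,0,0,190],
    [5,0,-3,0,0,0,190],
    [9,0,-5,0,0,0,190],
    [13,0,-8,0,0,0,190],
  ],
)

```text
clock: 16.2
position: [0.6146, -0.0556, 0.0101]
tool_rot: [3.14, 0.523, -2.937]
force: [-0.3, 0.4, 0.4]
grip_width: 0.0217
```

Request:
carry_out(
  targets=[
    [17,0,-10,0,0,0,190],
    [17,0,-10,0,0,0,190],
    [10,0,-10,0,0,0,190],
    [0,0,-15,0,0,0,190],
    [0,0,-20,0,0,0,190],
  ],
)

```text
clock: 16.62
position: [0.5441, -0.0702, 0.0437]
tool_rot: [3.139, 0.521, -2.938]
force: [0.3, -0.1, 0.5]
grip_width: 0.0219
```

Request:
carry_out(
  targets=[
    [-5,0,-15,0,0,0,190],
    [-5,0,-15,0,0,0,190],
    [0,0,0,0,0,0,190],
    [0,0,0,0,0,0,190],
  ],
)

```text
clock: 16.95
position: [0.5393, -0.0721, 0.0758]
tool_rot: [-3.141, 0.523, -2.936]
force: [0.2, 0.3, -1.1]
grip_width: 0.0217
```

```bash
python3 - <<'E'
from plan import *
st()
F={c:bot.grab_frame(c) for c in("side","top")}
H=np.array([.6757,-.042]);y=.206;d=np.array([np.cos(y),np.sin(y)]);n=np.array([-d[1],d[0]])
for c in F:
    W=cloud(F[c]).reshape(-1,3);W=W[np.isfinite(W).all(1)];E=(W[:,:2]-H)@np.c_[d,n]*1000
    W0=np.load(f"/tmp/{c}.npz")["W"].reshape(-1,3)
    k=np.hypot(*E.T)<28
    for lo,hi in((.0245,.032),(.04,.088),(.125,.165)):
        e=E[k&(W[:,2]>lo)&(W[:,2]<hi)]
        if len(e)>5: print(c,lo,"x",e[:,0].min().round(1),e[:,0].max().round(1),"y",e[:,1].min().round(1),e[:,1].max().round(1))
    for nm,q in(("cup",(.668,.079)),("jar",(.714,-.159)),("pliers",(.50,.15))):
        out=[]
        for A in(W0,W):
            A=A[np.isfinite(A).all(1)];r=.08 if nm=="pliers" else .05
            A=A[(np.hypot(A[:,0]-q[0],A[:,1]-q[1])<r)&(A[:,2]>.006)]; out.append((A.mean(0)*1000).round(1).tolist())
        print(c,nm,out)
a=F["side"]["color"][100:280,235:475];b=F["top"]["color"][170:410,260:560]
C=np.zeros((600,800,3),np.uint8);C[:300,:400]=cv2.resize(a,(400,300));C[:320,400:]=cv2.resize(b,(400,320))
cv2.imwrite("pics/c5.png",C[:320,:,::-1])
E
```

```text
16.95 q [ 1.04  0.98 -1.29  2.28  1.84  0.73  0.33] p [ 0.5393 -0.0721  0.0758] F [ 0.2  0.3 -1.1] z [ 0.489  0.101 -0.866] y [-0.204  0.979 -0.001] 0.021737804145801443
side 0.0245 x -22.0 22.6 y -22.0 21.9
side 0.04 x -5.6 6.7 y -1.6 6.7
side 0.125 x -12.8 12.5 y -5.1 12.5
side cup [[658.6, 76.9, 29.4], [658.6, 76.8, 29.4]]
side jar [[714.7, -150.5, 42.0], [719.1, -149.7, 42.7]]
side pliers [[499.2, 150.2, 9.9], [499.6, 150.4, 9.8]]
top 0.0245 x -21.9 23.3 y -22.9 21.8
top 0.04 x -5.6 4.3 y -3.3 5.3
top 0.125 x -13.5 14.1 y -13.7 13.2
top cup [[664.3, 79.4, 30.4], [664.3, 79.5, 29.6]]
top jar [[712.4, -157.3, 49.2], [712.4, -157.3, 49.2]]
top pliers [[497.8, 148.1, 10.8], [498.1, 148.1, 10.7]]
```

View pics/c5.png

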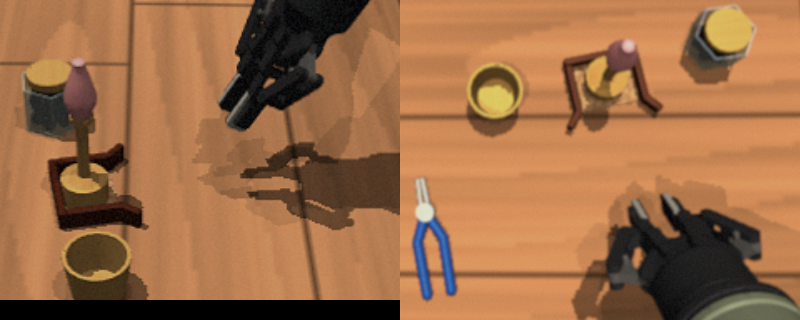

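The last picture shows the stand upright in the bay, at (85,185) in the side half and (605,75) in the top half, with the gripper well clear. Cup, jar and pliers are where they were, so I hand in.

```bash
python3 -c "
from workcell import bot
print(bot.job_done()); print(bot.observe()['clock'])"
```

```text
the job is handed in; nothing more can be done
None
the job is handed in; nothing more can be done
```

The stand is in the bay with its foot against the back wall, and I handed the job in at about 17 s of the 54 s allowed. I pushed only on the foot's side, about 17 mm above the counter, with the two fingertips leaning 30° forward.

- **Home:** at the end of the push the wrist force rose to about 18 N and the tip stopped moving forward. After backing off, both cameras put the foot's centre within 1 mm of the home point in x and y, with the stand upright.
- **Other things:** the top camera shows the cup, jar and pliers within 0.4 mm of where they started in the horizontal. The side camera showed the jar 4 mm off; I put this down to the stand now partly hiding it, since the top view shows no change.
- **Clear of everything:** the tip ended about 14 cm behind the foot and 76 mm up, and the wrist force was back near zero.
- **What went wrong:** my first approach posture ran into joint limits in free air, so I had to turn the wrist round before the push. During that turn joint 6 read 0.16, its lower limit, once. I did not print that reading to more places, so I can't rule out that it briefly touched the limit.

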